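# Hold the enabling plate of the control drawer at mid travel

### The job

Pull the drawer of the small grey control unit out to its stop. Then, with the gripper's fingers, press the spring-loaded rectangular enabling plate inside it down to about half of its travel, keep it there for three seconds and finish while still holding it there: let up it is off, and pressed to the bottom it trips, so never push it right down. Do not press the round stop button beside it, and leave the turned finial, the roll of tape and the wooden blank where they are.

Things in the scene. Friction and masses are not known exactly. Their poses are not given: they have to be found in the camera images.
- control_unit: grey sheet-steel box with one drawer, fixed to the bench: 180 deep (x) x 190 wide (y) x 96 high mm on 6 mm feet. Origin: on the bench under the middle of its front face (drawer shut); z up, +x into the box. The front, with the drawer, faces its own -x; the drawer slides out along its own -x. The drawer front is 15 mm thick, its top 93 mm above the bench; drawer side walls reach 44 mm.
- drawer (a joint): how far the drawer is out, m: 0 shut, 0.115 at its stop. Runs stiffly (about 2 N) and stays where it is left; in a shut or nearly shut drawer the plate and button are hidden under the box's top.
- drawer_handle (a point): middle of the drawer's handle: a level round steel bar 11 mm thick, about 80 mm long along the box's y, 35 mm in front of the drawer front (29 mm free gap), 72 mm above the bench (24 mm below the box's top). Moves with the drawer. Nothing is above it: it can be gripped across or hooked from above.
- enable_plate (a joint): how far the enabling plate is pressed down, m: 0 up (a spring lifts it), 0.020 at the bottom. Wanted about 0.010. Moving it takes about 3 N at the top, 7 N at half travel, 11 N at the bottom (linear spring, no latch).
- enable_plate_top (a point): middle of the enabling plate's upper face: flat, level, 34 (box x) x 44 (box y) mm, with thin rubber ribs, on a round stem in the drawer. It is 82 mm above the bench when up, 72 at half travel, 62 at the bottom. It lies 105 mm behind the handle bar (box +x) and 20 mm to box +y; drawer fully out, 60 mm in front of the box. A thin upright scale, top at 77 mm, stands 46 mm to its +y.
- stop_button (a joint): how far the stop button is pressed, m: 0 up, 0.006 down. To be left alone.
- stop_button_top (a point): middle of the top of the round stop button, 30 mm across, 59 mm above the bench, in the drawer 75 mm from the plate's middle toward the box's -y.
- masking_tape: roll of tape lying flat on the bench to the right, 104 mm across, 25 mm high; origin: centre of underside. To be left alone.
- finial: turned wooden spindle end (finial), 38 mm across, 86 mm high, standing on the bench in the middle; origin: centre of underside. To be left alone.
- pen_blank: wooden square stick 22 x 130 x 22 mm lying on the bench in front; origin: centre of underside. To be left alone.

How it is judged (in metres and radians):
On the way, in this order (a step that is already met when the one before it is completed fails the run):
1. the drawer is out to its stop (value of joint drawer above 0.109 m), for 0.2 s.
2. with the drawer out, the fingers hold the enabling plate about half way down for three seconds (value of joint drawer above 0.109 m and value of joint enable_plate between 0.006 and 0.014 m and contact force between the fingers and enable_plate above 2 N), for 3 s.
At the end, for the whole second after the job is handed in: The drawer is out to within 6 mm of its stop, and the gripper's fingers press the enabling plate (more than 2 N) and keep it still at 6 to 14 mm of its 20 mm travel (all of step 2 and velocity of joint enable_plate between -0.01 and 0.01 m/s); the arm keeps its last pose, push and grip.
It fails at once if the enabling plate is pushed through to the bottom (past 17.5 mm) (value of joint enable_plate above 0.0175 m).
It fails at once if the stop button is pressed (value of joint stop_button above 0.002 m).
It fails at once if the turned finial is moved by more than 3 cm (distance of finial from where it was at the start of the episode above 0.03 m).
It fails at once if the roll of tape is moved by more than 3 cm (distance of masking_tape from where it was at the start of the episode above 0.03 m).
It fails at once if the wooden blank is moved by more than 3 cm (distance of pen_blank from where it was at the start of the episode above 0.03 m).
It also fails if it takes over 46 s, if anything falls off the work surface, if the arm or the gripper's body presses on something with over 40 N, if the wrist force passes 120 N, or if a joint passes its speed limit or range.

### The arm

A 7-joint arm with a two-finger parallel gripper is mounted at the origin on a cart in front of the work surface, level with it; the furniture and walls round the work are solid. World frame = base frame: x ahead of the robot, y to its left, z up, the work surface at z = 0. Lengths are in m, angles in degrees, forces in N, time in s.
With the tool pointing down it reaches from about 0.425 to 0.875 m from the base axis. Payload 4.7 kg.
Tool frame: the origin (TCP) lies between the finger pads; the fingertips stand 8 mm ahead of it and the grasp point (between the pads) lies 11 mm behind it (env.tip_extent is the distance from the TCP to the fingertips, in m); z points along the fingers, y is the line along which they close (so a half turn about z gives the same grasp; the last joint's range is limited). The gripper opens to 87 mm and grips with 3 to 60 N. Pads are 19 mm wide; open, the fingers measure 117 mm over their backs; the gripper's body (75 mm by 190 mm) begins 51 mm behind the grasp point.
Start: joints at [70.651, 18.392, -4.016, 83.108, 1.295, 78.541, -3.26], TCP at [0.224, -0.61, 0.231] pointing down, gripper open.
Joint ranges: [-163.93, 163.93], [-17.29, 119.83], [-79.2, 71.16], [3.27, 140.29], [-89.18, 269.18], [5.43, 117.66], [-154.24, 154.24]. Speed limits (degrees/s): [147.25, 147.25, 180, 180, 180, 180, 180].

### API

Orientations are given as [roll, pitch, yaw] about the fixed x, y, z axes, in that order (R = Rz(yaw) Ry(pitch) Rx(roll)).
In Python, from cell import sensors, vision, workorder, env gives the robot as it stands.
- The arm moves only by the tool drive_tool, never from a script. Its argument "moves" is a list of rows, each an object of numbers: "x", "y", "z": the shift along the tool's x, y, z in mm; "rx", "ry", "rz": the turn, a rotation vector about the tool's x, y, z in rad; "fingers": the closure, from -1 (fully open) to 1 (shut). In form: [{"x": .., "y": .., "z": .., "rx": .., "ry": .., "rz": .., "fingers": ..}, ...]. A call has 1 to 20 rows; each row is the pose to reach, as a shift and turn from the pose commanded when the call began, along the tool's axes at that moment; what a row does not reach only later rows make up. A row lasts 1/8 s, in which the tool goes at most 62.5 mm and 10.7 degrees, less where a joint would pass 70% of its speed; a pose out of reach is approached as far as the arm can. A call with a gripper value outside its range is refused whole. The fingers move at their own pace and stop on an object; "force" is the grip in N (left out, the last holds). Time passes only in rows, so rows that repeat a pose let the fingers close. It gives the time, the measured TCP pose, the force, the opening and the grip force at its end, in the units of the state.
- sensors.get_obs(): the state, without advancing time (a new reading comes with each control period).
- vision.read_camera(name): name is "side" or "top" or "wrist"; returns a dict with "image" (480x640x3 uint8, red, green, blue), "fx", "fy", "cx", "cy" (pixels), "R" (3x3) and "t" (3): a world point X has camera coordinates R X + t. Camera axes: x right, y down, z forward; pixel columns grow to the right and rows downward; lengths in m; the calibration is good to about 2 mm. The wrist camera is an equidistant fisheye: a pixel r from the principal point sees the ray r / f radians off the axis. A picture is of the moment at which its call begins. There is no depth.
- workorder.sign_off(): hands the job in; it is judged then, once.
The state is a dict: "time_s": time; "qpos": joint angles; "joint_velocities": joint speeds; "effort": joint torques, N m; "tool_pos": TCP position; "tool_rot": TCP orientation; "force": force on the tool from outside, world axes, zero at the start; "wrist_torque": the same for the moment, N m; "grip_width": finger opening in m; "grasp_force": force on a finger pad.
Only numpy, scipy, OpenCV 4.12 (cv2) and the standard library are available. Lean on these libraries where they do the work, as an engineer would, in place of code of your own. Each camera call takes 0.05 s, during which the arm holds its last target. There are 200 camera calls.

## Working session

There is one attempt and no reset: what is moved stays moved. The work goes in short steps, Python scripts to look and compute and a tool call to move; the robot and the scene stay as the last step left them, time stands still between calls to the robot, and variables do not carry over. Pictures are saved under pics/ and viewed, at most 10 in all, crops included, and the job is handed in when it is done.

Besides the shell and the picture viewer there is one more tool, called after "Emit:" as name(argument=value, ...) on one line, values as JSON. drive_tool: Moves the arm, as the interface text tells. Its arguments: {"type":"object","properties":{"moves":{"type":"array"},"force":{"type":"number"}},"required":["moves"]}

```bash
mkdir -p pics; python3 - <<'E'
from cell import sensors, vision, env
import cv2
o=sensors.get_obs(); print(o['tool_pos'],o['tool_rot'],o['grip_width'],o['force'],o['time_s'])
for n in ("side","top"):
    c=vision.read_camera(n); cv2.imwrite(f"pics/{n}0.png",c["image"][:,:,::-1]); print(n,c['fx'],c['cx'],c['cy'],c['R'],c['t'])
E
```

```text
[ 0.22375649 -0.60971158  0.22945586] [-1.79890376e+02  6.47926668e-03  2.01602808e+01] 0.08691774098979096 [0.09947088 0.39985019 0.91276568] 0.0
side 535.8498783222797 325.0312379629456 245.5261456604685 [[ 0.94370179 -0.33033681 -0.01745056]
 [-0.21464194 -0.57133972 -0.79214883]
 [ 0.25170572  0.75129789 -0.61007845]] [-0.50686509  0.32477703  0.78265785]
top 542.7118407039951 315.77849433373063 235.88301647163047 [[ 0.00758254 -0.99980206  0.01839438]
 [-0.98583566 -0.01055611 -0.16738165]
 [ 0.16754269 -0.01686466 -0.98572056]] [0.21483845 0.60515494 1.05312965]
```

View pics/side0.png

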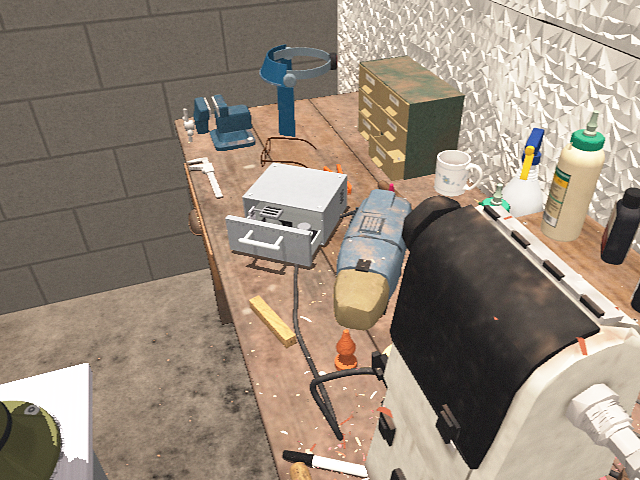

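View pics/top0.png

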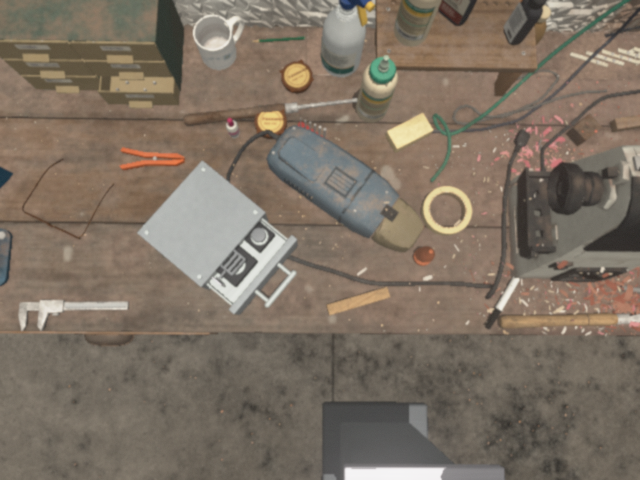

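The unit sits left of the bench centre at top (215,230), turned about 45°. Its drawer is already partly out, with the handle at top (274,285) and side (262,241). The finial (425,255), tape (447,210) and blank (358,300) are clear to the right. I'll enlarge the unit in both views.

```bash
cat > h.py <<'E'
import numpy as np
from cell import vision
def hit(c,uv,z):
    "world point on height z seen at pixel uv (pinhole)"
    d=c["R"].T@np.array([(uv[0]-c["cx"])/c["fx"],(uv[1]-c["cy"])/c["fy"],1.]); o=-c["R"].T@c["t"]
    return o+d*(z-o[2])/d[2]
def proj(c,X):
    p=c["R"]@X+c["t"]; return c["fx"]*p[0]/p[2]+c["cx"], c["fy"]*p[1]/p[2]+c["cy"]
E
python3 - <<'E'
import cv2
t=cv2.imread("pics/top0.png")[155:315,130:310]; s=cv2.imread("pics/side0.png")[155:275,215:365]
cv2.imwrite("pics/tc.png",cv2.resize(t,None,fx=3.5,fy=3.5,interpolation=2)); cv2.imwrite("pics/sc.png",cv2.resize(s,None,fx=5,fy=5,interpolation=2)[:600])
E
```

```text
(no output)
```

View pics/tc.png

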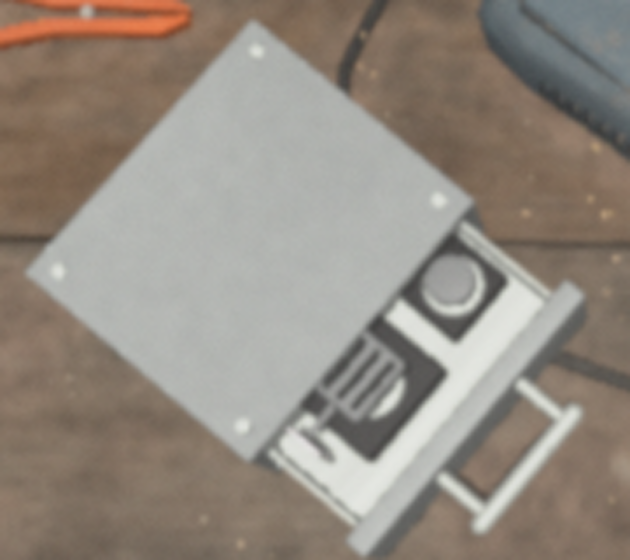

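View pics/sc.png

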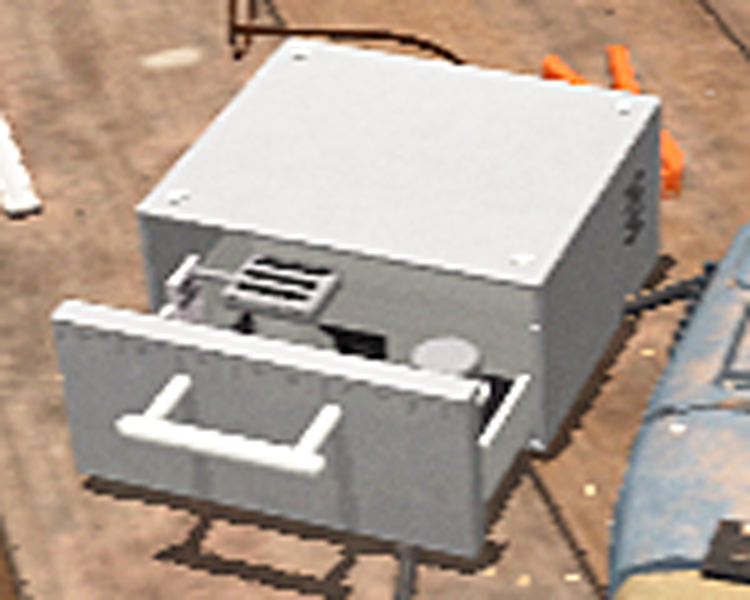

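```bash
python3 - <<'E'
from h import *
c=vision.read_camera("top"); s=vision.read_camera("side")
T=lambda u,v,z:hit(c,(130+(u+.5)/3.5-.5,155+(v+.5)/3.5-.5),z)
S=lambda u,v,z:hit(s,(215+(u+.5)/5-.5,155+(v+.5)/5-.5),z)
FL,FR,BR,BL=[T(*p,.096) for p in((252,462),(473,205),(253,21),(27,271))]
print("top cam corners",FL,FR,BR,BL, np.linalg.norm(FL-FR),np.linalg.norm(FR-BR))
a=np.degrees(np.arctan2(*( (BR-FR)+(BL-FL))[[1,0]])); w=FL-FR; print("yaw of box x",a,"from width",np.degrees(np.arctan2(-w[0],w[1])))
sFL,sFR,sBR,sBL=[S(*p,.096) for p in((137,212),(543,287),(660,97),(285,40))]
print("side",sFL,sFR,sBR,sBL)
w=sFL-sFR;print(np.degrees(np.arctan2(-w[0],w[1])),np.linalg.norm(w))
h1,h2=T(575,410,.075),T(481,527,.075);print("handle",h1,h2,(h1+h2)/2)
g1,g2=S(125,425,.075),S(318,462,.075);print("handle side",g1,g2,(g1+g2)/2)
print("plate",T(362,376,.082),S(288,284,.082))
print("fin",hit(c,(425,255),.08),"blank",hit(c,(358,300),.02),"tape",hit(c,(447,210),.02))
E
```

```text
top cam corners [0.49476087 0.43790098 0.096     ] [0.63902969 0.32112417 0.096     ] [0.74401427 0.44797348 0.096     ] [0.59896256 0.56622578 0.096     ] 0.18560796967793208 0.16465876101144072
yaw of box x 50.65583381361528 from width 51.01194125479309
side [0.49794019 0.43467898 0.096     ] [0.64540696 0.31595725 0.096     ] [0.74808886 0.4456944  0.096     ] [0.59849713 0.56175549 0.096     ]
51.16334554987094 0.18931798938528005
handle [0.52696298 0.263065   0.075     ] [0.46152848 0.31412498 0.075     ] [0.49424573 0.28859499 0.075     ]
handle side [0.46373214 0.31129741 0.075     ] [0.53077421 0.25992946 0.075     ] [0.49725317 0.28561344 0.075     ]
plate [0.54410148 0.38163424 0.082     ] [0.54993811 0.37680576 0.082     ]
fin [0.56203419 0.00556728 0.08      ] blank [0.47590467 0.13241484 0.02      ] tape [ 0.66650508 -0.05685096  0.02      ]
```

```bash
python3 - <<'E'
from h import *
import cv2
c=vision.read_camera("top"); s=vision.read_camera("side")
cv2.imwrite("pics/wr.png",vision.read_camera("wrist")["image"][:,:,::-1])
for k in(c,s): print("cam",-k["R"].T@k["t"])
P=lambda k:np.diag([k["fx"],k["fy"],1])@np.c_[k["R"],k["t"]]
def tri(a,b):
    A=np.array([[a[0]-c["cx"]],[a[1]-c["cy"]]],float);B=np.array([[b[0]-s["cx"]],[b[1]-s["cy"]]],float)
    X=cv2.triangulatePoints(P(c),P(s),A,B)[:,0];X=X[:3]/X[3];return X,proj(c,X),proj(s,X)
print("knob",tri((575,188),(432,212)))
print("finial",tri((425,254),(346,330)))
for x in((0,0,0),(0,0,.3),(.224,-.61,.23),(.224,-.61,.35)): print(x,proj(c,np.array(x)),proj(s,np.array(x)))
print("machine front-left low corner at z=0,.1,.2",[hit(c,(510,278),z) for z in(0,.1,.2)])
E
```

```text
cam [0.41851013 0.23894468 1.13543157]
cam [ 0.35104081 -0.56988737  0.72590935]
knob (array([ 0.61882565, -0.1427787 ,  0.39171764]), (np.float64(575.1582744107432), np.float64(187.46981954446713)), (np.float64(431.31149313622967), np.float64(212.25117725106784)))
finial (array([0.5702705 , 0.00331132, 0.07568796]), (np.float64(425.55476583847457), np.float64(251.17288422185547)), (np.float64(342.57020977066753), np.float64(330.8512948667834)))
(0, 0, 0) (np.float64(426.49171013127307), np.float64(547.7389710002185)) (np.float64(-21.996003863178885), np.float64(467.88606115553904))
(0, 0, 0.3) (np.float64(473.6714120466462), np.float64(633.5162240290413)) (np.float64(-132.59577200309172), np.float64(323.3900637785483))
(0.224, -0.61, 0.23) (np.float64(831.4339064079065), np.float64(454.5674197436574)) (np.float64(106.65287776453525), np.float64(1232.8911487160337))
(0.224, -0.61, 0.35) (np.float64(913.7058224202121), np.float64(474.36597156472953)) (np.float64(4.336291798871059), np.float64(1360.5527525489051))
machine front-left low corner at z=0,.1,.2 [array([ 0.52580242, -0.1907762 ,  0.        ]), array([ 0.51635295, -0.15292972,  0.1       ]), array([ 0.50690348, -0.11508324,  0.2       ])]
```

View pics/wr.png

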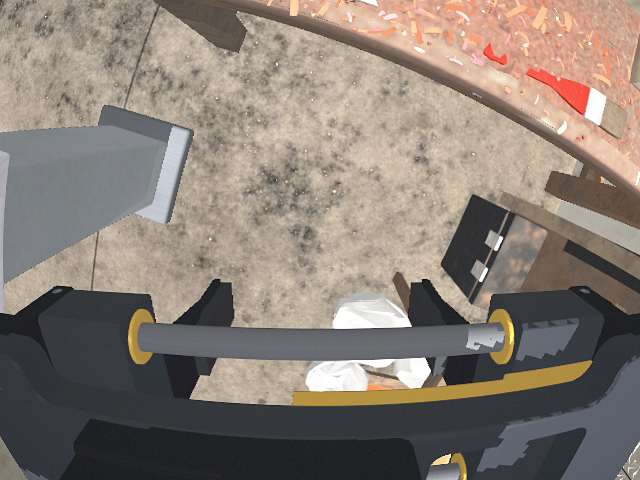

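Wrist view: the gripper hangs over the floor beside the cart. In the other views, a machine at least 0.39 m tall (knob at about (0.62,-0.14,0.39)) stands between it and the unit. I'll rise first and look from there before crossing.

Emit:
drive_tool(moves=[{"x": -5, "y": -20, "z": -50, "fingers": 1}, {"x": -10, "y": -45, "z": -100, "fingers": 1}, {"x": -15, "y": -70, "z": -150, "fingers": 1}, {"x": -20, "y": -95, "z": -200, "fingers": 1}, {"x": -25, "y": -115, "z": -240, "fingers": 1}, {"x": -28, "y": -127, "z": -280, "fingers": 1}, {"x": -28, "y": -127, "z": -280, "fingers": 1}, {"x": -28, "y": -127, "z": -280, "fingers": 1}], force=20)

```text
invalid input at $.moves[0]: expected keys x, y, z, rx, ry, rz, fingers
```

```bash
python3 - <<'E'
from h import *
from cell import sensors
import cv2
o=sensors.get_obs();print(o['qpos'],o['tool_pos'],o['tool_rot'])
w=vision.read_camera("wrist");cv2.imwrite("pics/wr2.png",w["image"][:,:,::-1])
print(w['fx'],-w['R'].T@w['t'],w['R'])
def fp(X):
    p=w["R"]@np.array(X)+w["t"];th=np.arctan2(np.hypot(*p[:2]),p[2]);return w["cx"]+w["fx"]*th*p[0]/np.hypot(*p[:2]),w["cy"]+w["fx"]*th*p[1]/np.hypot(*p[:2])
print(fp((.619,-.143,.39)),fp((.525,-.19,0)),fp((0,0,0)))
E
```

```text
[70.64972709 18.40472857 -4.01644399 83.12342083  1.2958334  78.53873981
 -3.25904078] [ 0.22393302 -0.61010317  0.2303021 ] [-1.79978315e+02  3.96392912e-03  2.01608728e+01]
371.64829954431775 [ 0.29823777 -0.58278867  0.38385421] [[ 3.43766741e-01 -9.39054661e-01 -8.78040133e-04]
 [-8.98713242e-01 -3.29269485e-01  2.89648262e-01]
 [-2.72284662e-01 -9.87823326e-02 -9.57132756e-01]]
(np.float64(-68.90755023768696), np.float64(-314.7300019678581)) (np.float64(95.88496281501995), np.float64(-103.41290052729278)) (np.float64(-61.392926566349104), np.float64(219.67895835642787))
```

Emit:
drive_tool(moves=[{"x": -5, "y": -20, "z": -50, "rx": 0, "ry": 0, "rz": 0, "fingers": 1}, {"x": -10, "y": -45, "z": -100, "rx": 0, "ry": 0, "rz": 0, "fingers": 1}, {"x": -15, "y": -70, "z": -150, "rx": 0, "ry": 0, "rz": 0, "fingers": 1}, {"x": -20, "y": -95, "z": -200, "rx": 0, "ry": 0, "rz": 0, "fingers": 1}, {"x": -25, "y": -115, "z": -240, "rx": 0, "ry": 0, "rz": 0, "fingers": 1}, {"x": -28, "y": -127, "z": -280, "rx": 0, "ry": 0, "rz": 0, "fingers": 1}, {"x": -28, "y": -127, "z": -280, "rx": 0, "ry": 0, "rz": 0, "fingers": 1}, {"x": -28, "y": -127, "z": -280, "rx": 0, "ry": 0, "rz": 0, "fingers": 1}], force=20)

```text
time_s: 1.4
tool_pos: [0.154, -0.5007, 0.51]
tool_rot: [-180.0, -0.0, 20.2]
force: [-0.1, -0.6, -0.9]
grip_width: 0.015
grasp_force: 0.0
```

```bash
python3 - <<'E'
from h import *
from cell import sensors
import cv2
o=sensors.get_obs();print(o['time_s'],o['qpos'],o['tool_pos'],o['tool_rot'],o['grip_width'])
w=vision.read_camera("wrist");cv2.imwrite("pics/wr2.png",w["image"][:,:,::-1])
def fp(X):
    p=w["R"]@np.array(X)+w["t"];th=np.arctan2(np.hypot(*p[:2]),p[2]);return w["cx"]+w["fx"]*th*p[0]/np.hypot(*p[:2]),w["cy"]+w["fx"]*th*p[1]/np.hypot(*p[:2])
for X in ((.619,-.143,.39),(.525,-.19,0),(0,0,0),(.5,-.45,0),(.5,-.45,.3)): print(X,fp(X))
E
```

```text
1.4 [ 7.25826541e+01  4.26059558e+00 -2.84320067e+00  6.81983873e+01
  2.18669416e-01  1.07567398e+02 -2.25622198e-02] [ 0.15402942 -0.50066173  0.5099629 ] [-1.79978721e+02 -2.63938018e-03  2.01642166e+01] 0.015042033297656722
(0.619, -0.143, 0.39) (np.float64(164.38301828391383), np.float64(-239.4039842210695))
(0.525, -0.19, 0) (np.float64(233.0468662262304), np.float64(-55.56399217095645))
(0, 0, 0) (np.float64(71.74710968054737), np.float64(172.23632792082668))
(0.5, -0.45, 0) (np.float64(361.01149266596803), np.float64(-8.324926301274871))
(0.5, -0.45, 0.3) (np.float64(388.79304666923633), np.float64(-98.54165122299304))
```

View pics/wr2.png

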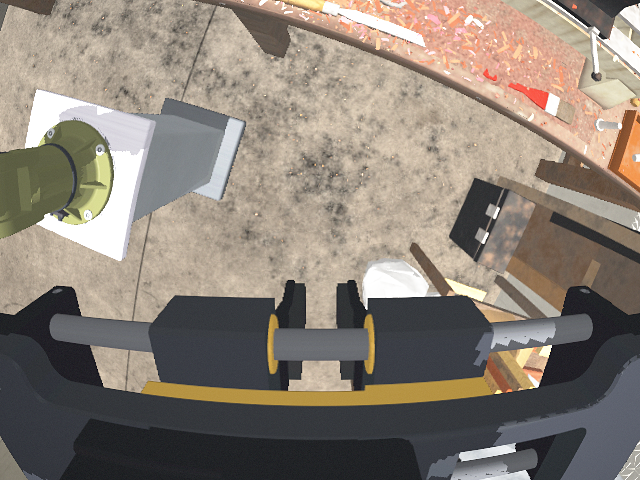

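The wrist view from z=0.51 shows the base at (80,190). The bench strip in front of the machine is clear, with machine parts only at the top right (600,50). I'll swing around at small radius, with the gripper body turned tangentially.

Emit:
drive_tool(moves=[{"x": 1, "y": -12, "z": 5, "rx": 0, "ry": 0, "rz": 0.17, "fingers": 1}, {"x": 2, "y": -24, "z": 10, "rx": 0, "ry": 0, "rz": 0.35, "fingers": 1}, {"x": 3, "y": -36, "z": 15, "rx": 0, "ry": 0, "rz": 0.52, "fingers": 1}, {"x": 4, "y": -48, "z": 20, "rx": 0, "ry": 0, "rz": 0.7, "fingers": 1}, {"x": 4, "y": -60, "z": 25, "rx": 0, "ry": 0, "rz": 0.87, "fingers": 1}, {"x": 4, "y": -74, "z": 30, "rx": 0, "ry": 0, "rz": 1.05, "fingers": 1}, {"x": 4, "y": -74, "z": 30, "rx": 0, "ry": 0, "rz": 1.22, "fingers": 1}, {"x": 4, "y": -74, "z": 30, "rx": 0, "ry": 0, "rz": 1.22, "fingers": 1}])

```text
time_s: 2.45
tool_pos: [0.1322, -0.4296, 0.4792]
tool_rot: [-180.0, 0.1, -49.6]
force: [0.3, 1.5, 0.5]
grip_width: 0.0005
grasp_force: 0.0
```

```bash
cat >> h.py <<'E'
from scipy.spatial.transform import Rotation as Ro
from cell import sensors
def rel(p,yaw,o=None):
    "shift (mm) and rz in the tool's present axes to TCP p, tool down at yaw"
    o=o or sensors.get_obs(); R0=Ro.from_euler('xyz',o['tool_rot'],degrees=True)
    v=R0.inv().apply(np.array(p)-o['tool_pos'])*1000; r=(R0.inv()*Ro.from_euler('xyz',[180,0,yaw],degrees=True)).as_rotvec()
    return np.round(v,1),np.round(r,3)
E
python3 - <<'E'
from h import *
o=sensors.get_obs();print(o['time_s'],o['qpos'],o['tool_pos'],o['tool_rot'],o['grip_width'])
x,y,_=o['tool_pos'];b0=np.degrees(np.arctan2(y,x));y0=o['tool_rot'][2]
for b in np.linspace(b0,29,15)[1:]:
    t=np.radians(b);print(*rel((.45*np.cos(t),.45*np.sin(t),.48),y0+(51-y0)*(b-b0)/(29-b0)))
E
```

```text
2.45 [ 73.58297521  -5.77120977  -3.60821838  81.67451043  -0.37403012
 104.22263952 -69.7286984 ] [ 0.13216986 -0.42958921  0.47917502] [-1.79952148e+02  1.29002336e-01 -4.96306160e+01] 0.0005397637536516182
[ 19.7 -53.6  -0.8] [-0.001  0.002 -0.125]
[  31.9 -109.4   -0.8] [-0.001  0.002 -0.251]
[  37.  -166.3   -0.8] [-0.001  0.002 -0.376]
[  34.8 -223.4   -0.7] [-0.001  0.002 -0.502]
[  25.3 -279.7   -0.6] [-0.002  0.002 -0.627]
[   8.9 -334.4   -0.6] [-0.002  0.002 -0.753]
[ -14.4 -386.6   -0.5] [-0.002  0.002 -0.878]
[-4.410e+01 -4.354e+02 -4.000e-01] [-0.002  0.002 -1.004]
[-7.97e+01 -4.80e+02 -2.00e-01] [-0.002  0.002 -1.129]
[-1.208e+02 -5.198e+02 -1.000e-01] [-2.000e-03  1.000e-03 -1.255e+00]
[-166.5 -554.1    0. ] [-2.00e-03  1.00e-03 -1.38e+00]
[-2.162e+02 -5.823e+02  1.000e-01] [-2.000e-03  1.000e-03 -1.505e+00]
[-2.690e+02 -6.039e+02  3.000e-01] [-2.000e-03  1.000e-03 -1.631e+00]
[-3.242e+02 -6.187e+02  4.000e-01] [-3.000e-03  1.000e-03 -1.756e+00]
```

Emit:
drive_tool(moves=[{"x": 20, "y": -54, "z": 0, "rx": 0, "ry": 0, "rz": -0.125, "fingers": 1}, {"x": 32, "y": -109, "z": 0, "rx": 0, "ry": 0, "rz": -0.251, "fingers": 1}, {"x": 37, "y": -166, "z": 0, "rx": 0, "ry": 0, "rz": -0.376, "fingers": 1}, {"x": 35, "y": -223, "z": 0, "rx": 0, "ry": 0, "rz": -0.502, "fingers": 1}, {"x": 25, "y": -280, "z": 0, "rx": 0, "ry": 0, "rz": -0.627, "fingers": 1}, {"x": 9, "y": -334, "z": 0, "rx": 0, "ry": 0, "rz": -0.753, "fingers": 1}, {"x": -14, "y": -387, "z": 0, "rx": 0, "ry": 0, "rz": -0.878, "fingers": 1}, {"x": -44, "y": -435, "z": 0, "rx": 0, "ry": 0, "rz": -1.004, "fingers": 1}, {"x": -80, "y": -480, "z": 0, "rx": 0, "ry": 0, "rz": -1.129, "fingers": 1}, {"x": -121, "y": -520, "z": 0, "rx": 0, "ry": 0, "rz": -1.255, "fingers": 1}, {"x": -166, "y": -554, "z": 0, "rx": 0, "ry": 0, "rz": -1.38, "fingers": 1}, {"x": -216, "y": -582, "z": 0, "rx": 0, "ry": 0, "rz": -1.505, "fingers": 1}, {"x": -269, "y": -604, "z": 0, "rx": 0, "ry": 0, "rz": -1.631, "fingers": 1}, {"x": -324, "y": -619, "z": 0, "rx": -0.002, "ry": 0.001, "rz": -1.756, "fingers": 1}, {"x": -324, "y": -619, "z": 0, "rx": -0.002, "ry": 0.001, "rz": -1.756, "fingers": 1}, {"x": -324, "y": -619, "z": 0, "rx": -0.002, "ry": 0.001, "rz": -1.756, "fingers": 1}])

```text
time_s: 4.45
tool_pos: [0.3955, 0.2168, 0.48]
tool_rot: [179.9, 0.1, 50.9]
force: [-0.1, -0.6, -0.1]
grip_width: 0.0007
grasp_force: 0.0
```

```bash
python3 - <<'E'
from h import *
o=sensors.get_obs();print(o['time_s'],o['qpos'],o['tool_pos'],o['tool_rot'],o['grip_width'],o['force'])
h=np.array([.4957,.2871]);ux=np.array([np.cos(np.radians(51)),np.sin(np.radians(51))])
for z in(.15,.075):print(rel((*(h+.020*ux),z),51))
E
```

```text
4.45 [ 29.2676617   -7.17577952 -53.34045418  80.00888713  -5.79991321
 104.26545616 -64.34948279] [0.39549218 0.21683579 0.48001951] [1.79904586e+02 1.00095127e-01 5.09364374e+01] 0.0006848816687720428 [-0.12060579 -0.61451826 -0.10112359]
(array([138.3,  33. , 329.8]), array([ 0.002,  0.002, -0.001]))
(array([138.4,  32.8, 404.8]), array([ 0.002,  0.002, -0.001]))
```

Emit:
drive_tool(moves=[{"x": 20, "y": 5, "z": 48, "rx": 0, "ry": 0, "rz": 0, "fingers": 1}, {"x": 40, "y": 10, "z": 95, "rx": 0, "ry": 0, "rz": 0, "fingers": 1}, {"x": 60, "y": 15, "z": 143, "rx": 0, "ry": 0, "rz": 0, "fingers": 1}, {"x": 80, "y": 20, "z": 190, "rx": 0, "ry": 0, "rz": 0, "fingers": 1}, {"x": 100, "y": 24, "z": 238, "rx": 0, "ry": 0, "rz": 0, "fingers": 1}, {"x": 120, "y": 29, "z": 285, "rx": 0, "ry": 0, "rz": 0, "fingers": 1}, {"x": 138, "y": 33, "z": 330, "rx": 0.002, "ry": 0.002, "rz": 0, "fingers": 1}, {"x": 138, "y": 33, "z": 330, "rx": 0.002, "ry": 0.002, "rz": 0, "fingers": 1}, {"x": 138, "y": 33, "z": 330, "rx": 0.002, "ry": 0.002, "rz": 0, "fingers": 1}])

```text
time_s: 5.58
tool_pos: [0.5088, 0.3024, 0.1511]
tool_rot: [-180.0, -0.1, 50.8]
force: [-0.8, 1.0, 1.0]
grip_width: 0.0006
grasp_force: 0.0
```

```bash
python3 - <<'E'
from h import *
import cv2
o=sensors.get_obs();print(o['time_s'],o['qpos'],o['tool_pos'],o['tool_rot'],o['force'])
w=vision.read_camera("wrist")
def fp(X):
    p=w["R"]@np.array(X)+w["t"];th=np.arctan2(np.hypot(*p[:2]),p[2]);return w["cx"]+w["fx"]*th*p[0]/np.hypot(*p[:2]),w["cy"]+w["fx"]*th*p[1]/np.hypot(*p[:2])
im=np.ascontiguousarray(w["image"][:,:,::-1])
h=np.array([.4957,.2871]);ux=np.array([np.cos(np.radians(51)),np.sin(np.radians(51))]);uy=np.array([-ux[1],ux[0]])
P={'h1':(*(h+.04*uy),.072),'h2':(*(h-.04*uy),.072),'hook':(*(h+.02*ux),.067),'plate':(*(h+.105*ux+.02*uy),.082),'front':(*(h+.035*ux),.093)}
for k,X in P.items():
    u,v=map(int,fp(X));print(k,u,v);cv2.circle(im,(u,v),2,(0,0,255),-1)
cv2.imwrite("pics/wr3.png",im)
E
```

```text
5.575 [ 12.63894206  23.81798704 -56.91094734  96.0688399   20.8660668
  71.51206066 -87.95971128] [0.50881549 0.3023743  0.15107111] [-1.79977897e+02 -7.04362134e-02  5.08081776e+01] [-0.75986898  0.96623922  0.99302206]
h1 262 281
h2 379 280
hook 320 251
plate 286 122
front 320 241
```

View pics/wr3.png

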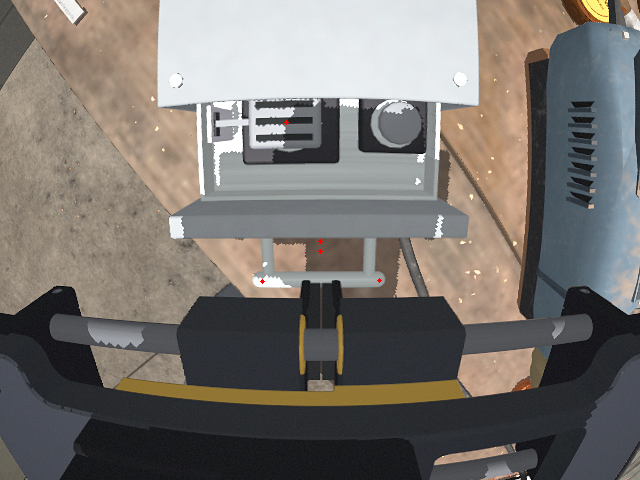

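The wrist view agrees with the measurement: the bar lies under the projected ends at (262,281) and (379,280), the plate at (286,122). The hook point (320,251) falls in the gap. Next I'll lower the fingers into it.

Emit:
drive_tool(moves=[{"x": 0, "y": 0, "z": 30, "rx": 0, "ry": 0, "rz": -0.003, "fingers": 1}, {"x": 0, "y": 0, "z": 50, "rx": 0, "ry": 0, "rz": -0.003, "fingers": 1}, {"x": 0, "y": 0, "z": 70, "rx": 0, "ry": 0, "rz": -0.003, "fingers": 1}, {"x": 0, "y": 0, "z": 86, "rx": 0, "ry": 0, "rz": -0.003, "fingers": 1}, {"x": 0, "y": 0, "z": 86, "rx": 0, "ry": 0, "rz": -0.003, "fingers": 1}])

```text
time_s: 6.25
tool_pos: [0.5075, 0.3027, 0.0632]
tool_rot: [-179.9, 0.1, 51.1]
force: [0.2, -0.7, 0.2]
grip_width: 0.0001
grasp_force: 0.0
```

Emit:
drive_tool(moves=[{"x": -4, "y": 0, "z": 0, "rx": 0, "ry": 0, "rz": 0, "fingers": 1}, {"x": -9, "y": 0, "z": 0, "rx": 0, "ry": 0, "rz": 0, "fingers": 1}, {"x": -15, "y": 0, "z": 0, "rx": 0, "ry": 0, "rz": 0, "fingers": 1}, {"x": -22, "y": 0, "z": 0, "rx": 0, "ry": 0, "rz": 0, "fingers": 1}, {"x": -29, "y": 0, "z": 0, "rx": 0, "ry": 0, "rz": 0, "fingers": 1}, {"x": -36, "y": 0, "z": 0, "rx": 0, "ry": 0, "rz": 0, "fingers": 1}, {"x": -42, "y": 0, "z": 0, "rx": 0, "ry": 0, "rz": 0, "fingers": 1}, {"x": -48, "y": 0, "z": 0, "rx": 0, "ry": 0, "rz": 0, "fingers": 1}, {"x": -51, "y": 0, "z": 0, "rx": 0, "ry": 0, "rz": 0, "fingers": 1}, {"x": -51, "y": 0, "z": 0, "rx": 0, "ry": 0, "rz": 0, "fingers": 1}])

```text
time_s: 7.5
tool_pos: [0.4768, 0.2641, 0.0645]
tool_rot: [180.0, -0.2, 51.0]
force: [3.2, 4.7, -1.4]
grip_width: 0.0005
grasp_force: 2.5
```

Emit:
drive_tool(moves=[{"x": -2, "y": 0, "z": 0, "rx": 0, "ry": 0, "rz": 0, "fingers": 1}, {"x": -4, "y": 0, "z": 0, "rx": 0, "ry": 0, "rz": 0, "fingers": 1}, {"x": -4, "y": 0, "z": 0, "rx": 0, "ry": 0, "rz": 0, "fingers": 1}])

```text
time_s: 7.88
tool_pos: [0.4766, 0.2639, 0.0649]
tool_rot: [-180.0, -0.7, 51.1]
force: [9.9, 11.5, -9.5]
grip_width: 0.0002
grasp_force: 7.3
```

Force is 15 N with no further motion, so the drawer looks to be at its stop. I'll ease off, rise and check.

Emit:
drive_tool(moves=[{"x": 4, "y": 0, "z": 0, "rx": 0, "ry": 0, "rz": 0, "fingers": 1}, {"x": 9, "y": 0, "z": 0, "rx": 0, "ry": 0, "rz": 0, "fingers": 1}, {"x": 9, "y": 0, "z": -25, "rx": 0, "ry": 0, "rz": 0, "fingers": 1}, {"x": 9, "y": 0, "z": -60, "rx": 0, "ry": 0, "rz": 0, "fingers": 1}, {"x": 9, "y": 0, "z": -85, "rx": 0, "ry": 0, "rz": 0, "fingers": 1}, {"x": 9, "y": 0, "z": -85, "rx": 0, "ry": 0, "rz": 0, "fingers": 1}])

```text
time_s: 8.62
tool_pos: [0.48, 0.2672, 0.1507]
tool_rot: [179.9, -0.1, 51.0]
force: [-0.1, 1.1, -0.3]
grip_width: 0.0002
grasp_force: 0.0
```

```bash
python3 - <<'E'
from h import *
import cv2
o=sensors.get_obs();print(o['time_s'],o['qpos'],o['tool_pos'],o['tool_rot'],o['force'])
w=vision.read_camera("wrist")
def fp(X):
    p=w["R"]@np.array(X)+w["t"];th=np.arctan2(np.hypot(*p[:2]),p[2]);return w["cx"]+w["fx"]*th*p[0]/np.hypot(*p[:2]),w["cy"]+w["fx"]*th*p[1]/np.hypot(*p[:2])
im=np.ascontiguousarray(w["image"][:,:,::-1])
ux=np.array([np.cos(np.radians(51)),np.sin(np.radians(51))]);uy=np.array([-ux[1],ux[0]])
b=np.array([.569,.3774]);h=b-.165*ux
P={'h1':(*(h+.04*uy),.072),'h2':(*(h-.04*uy),.072),'plate':(*(h+.105*ux+.02*uy),.082),'p+':(*(h+.122*ux+.042*uy),.082),'p-':(*(h+.088*ux-.002*uy),.082),'boxL':(*(b+.095*uy),.096),'boxR':(*(b-.095*uy),.096)}
for k,X in P.items():
    u,v=map(int,fp(X));print(k,u,v,X);cv2.circle(im,(u,v),2,(0,0,255),-1)
cv2.imwrite("pics/wr4.png",im)
print(rel((*P['plate'][:2],.13),51),rel((*P['plate'][:2],.08),51))
E
```

```text
8.625 [ 19.64642186  18.09543221 -59.76779002 102.01100741  16.75189507
  69.34052383 -83.86238694] [0.47996802 0.26715575 0.15065132] [ 1.79894003e+02 -1.14192369e-01  5.10037757e+01] [-0.14458944  1.14230104 -0.27077083]
h1 262 285 (np.float64(0.4340762970184979), np.float64(0.27434373200159334), 0.072)
h2 379 285 (np.float64(0.4962479739350556), np.float64(0.2239981007176063), 0.072)
plate 287 127 (np.float64(0.5156978573078703), np.float64(0.3433576501335785), 0.082)
p+ 250 100 (np.float64(0.5092990928036643), np.float64(0.37041418008144344), 0.082)
p- 324 155 (np.float64(0.5220966218120764), np.float64(0.31630112018571355), 0.082)
boxL 159 36 (np.float64(0.4951711336615877), np.float64(0.43718543714973457), 0.096)
boxR 482 36 (np.float64(0.6428288663384122), np.float64(0.31761456285026546), 0.096)
(array([ 82.6, -20. ,  19.2]), array([ 0.001, -0.   ,  0.   ])) (array([ 82.6, -20. ,  69.2]), array([ 0.001, -0.   ,  0.   ]))
```

View pics/wr4.png

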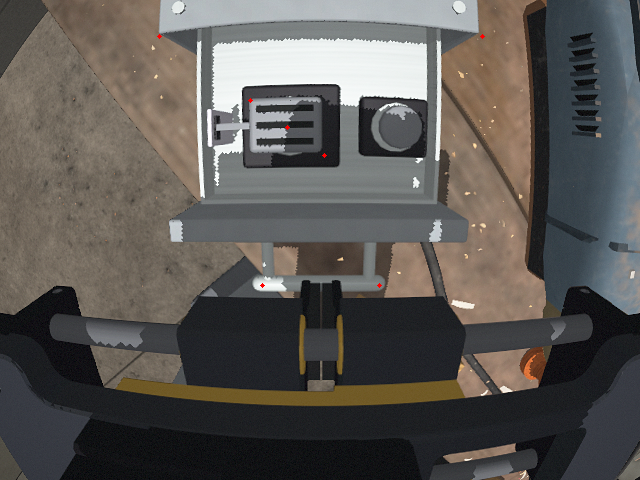

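The drawer is out to its stop: the bar is at row 283 against a predicted 285, and the box corners match. The plate spans (250,97)-(323,155), centred about (286,126). The stop button at (400,128) is well clear. I'll move over the plate.

Emit:
drive_tool(moves=[{"x": 30, "y": -7, "z": 0, "rx": 0, "ry": 0, "rz": 0, "fingers": 1}, {"x": 60, "y": -14, "z": 0, "rx": 0, "ry": 0, "rz": 0, "fingers": 1}, {"x": 83, "y": -20, "z": 5, "rx": 0, "ry": 0, "rz": 0, "fingers": 1}, {"x": 83, "y": -20, "z": 25, "rx": 0, "ry": 0, "rz": 0, "fingers": 1}, {"x": 83, "y": -20, "z": 45, "rx": 0, "ry": 0, "rz": 0, "fingers": 1}, {"x": 83, "y": -20, "z": 55, "rx": 0, "ry": 0, "rz": 0, "fingers": 1}, {"x": 83, "y": -20, "z": 55, "rx": 0, "ry": 0, "rz": 0, "fingers": 1}, {"x": 83, "y": -20, "z": 55, "rx": 0, "ry": 0, "rz": 0, "fingers": 1}])

```text
time_s: 9.68
tool_pos: [0.5163, 0.3444, 0.0951]
tool_rot: [180.0, -0.1, 51.0]
force: [0.4, -0.1, -0.3]
grip_width: 0.0005
grasp_force: 0.0
```

Tips are at about z=0.087. Pressing in small steps from here.

Emit:
drive_tool(moves=[{"x": 0, "y": 0, "z": 3, "rx": 0, "ry": 0, "rz": 0, "fingers": 1}, {"x": 0, "y": 0, "z": 6, "rx": 0, "ry": 0, "rz": 0, "fingers": 1}, {"x": 0, "y": 0, "z": 8, "rx": 0, "ry": 0, "rz": 0, "fingers": 1}, {"x": 0, "y": 0, "z": 8, "rx": 0, "ry": 0, "rz": 0, "fingers": 1}, {"x": 0, "y": 0, "z": 8, "rx": 0, "ry": 0, "rz": 0, "fingers": 1}])

```text
time_s: 10.3
tool_pos: [0.5164, 0.3447, 0.087]
tool_rot: [180.0, -0.1, 51.0]
force: [0.1, -1.1, 5.6]
grip_width: 0.0003
grasp_force: 2.4
```

Emit:
drive_tool(moves=[{"x": 0, "y": 0, "z": 2, "rx": 0, "ry": 0, "rz": 0, "fingers": 1}, {"x": 0, "y": 0, "z": 4, "rx": 0, "ry": 0, "rz": 0, "fingers": 1}, {"x": 0, "y": 0, "z": 4, "rx": 0, "ry": 0, "rz": 0, "fingers": 1}, {"x": 0, "y": 0, "z": 4, "rx": 0, "ry": 0, "rz": 0, "fingers": 1}])

```text
time_s: 10.8
tool_pos: [0.5163, 0.3447, 0.083]
tool_rot: [180.0, -0.1, 51.0]
force: [-0.5, -1.1, 4.8]
grip_width: 0.0003
grasp_force: 2.8
```

Emit:
drive_tool(moves=[{"x": 0, "y": 0, "z": 1.5, "rx": 0, "ry": 0, "rz": 0, "fingers": 1}, {"x": 0, "y": 0, "z": 3, "rx": 0, "ry": 0, "rz": 0, "fingers": 1}, {"x": 0, "y": 0, "z": 3, "rx": 0, "ry": 0, "rz": 0, "fingers": 1}, {"x": 0, "y": 0, "z": 3, "rx": 0, "ry": 0, "rz": 0, "fingers": 1}])

```text
time_s: 11.3
tool_pos: [0.5164, 0.3447, 0.0802]
tool_rot: [180.0, -0.1, 51.0]
force: [-0.9, -0.5, 6.0]
grip_width: 0.0004
grasp_force: 3.4
```

```bash
python3 - <<'E'
from h import *
import cv2
F=[]
for i in range(12):
    s=vision.read_camera("side"); o=sensors.get_obs(); F.append([*o['force'],o['tool_pos'][2]])
print(np.mean(F,0),np.std(F,0),o['time_s'])
cv2.imwrite("pics/s5.png",cv2.resize(s["image"][150:270,200:360,::-1],None,fx=5,fy=5,interpolation=2))
E
```

```text
[-0.05013969 -1.19896539  6.96330353  0.08025354] [2.73483333e-01 5.80013719e-01 4.78036048e-01 1.04890118e-05] 11.9
```

View pics/s5.png

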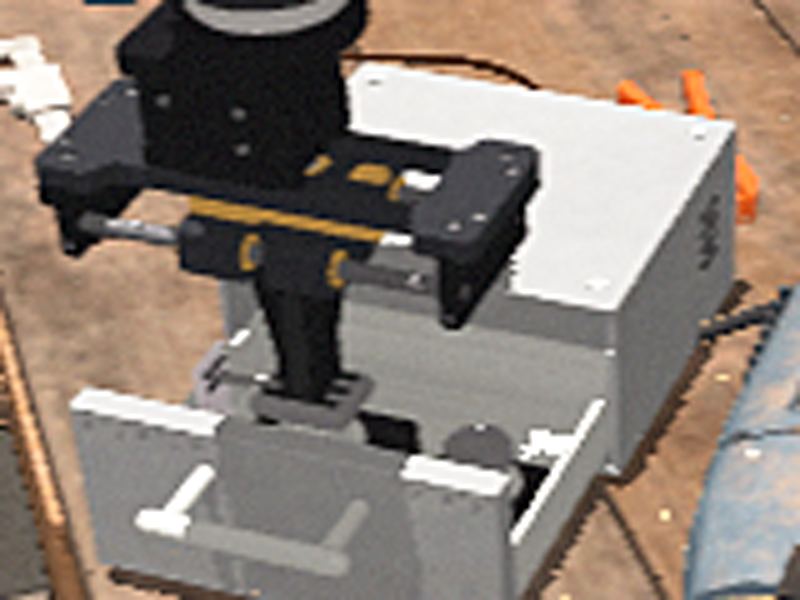

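The side view shows the fingers on the plate at crop (310,400), with the stop button at (478,440) untouched and the drawer fully out. The mean force is 7.0 N and the tips are at z≈0.072, which is half travel. I'll hold past three seconds.

Emit:
drive_tool(moves=[{"x": 0, "y": 0, "z": 0, "rx": 0, "ry": 0, "rz": 0, "fingers": 1}, {"x": 0, "y": 0, "z": 0, "rx": 0, "ry": 0, "rz": 0, "fingers": 1}, {"x": 0, "y": 0, "z": 0, "rx": 0, "ry": 0, "rz": 0, "fingers": 1}, {"x": 0, "y": 0, "z": 0, "rx": 0, "ry": 0, "rz": 0, "fingers": 1}, {"x": 0, "y": 0, "z": 0, "rx": 0, "ry": 0, "rz": 0, "fingers": 1}, {"x": 0, "y": 0, "z": 0, "rx": 0, "ry": 0, "rz": 0, "fingers": 1}, {"x": 0, "y": 0, "z": 0, "rx": 0, "ry": 0, "rz": 0, "fingers": 1}, {"x": 0, "y": 0, "z": 0, "rx": 0, "ry": 0, "rz": 0, "fingers": 1}, {"x": 0, "y": 0, "z": 0, "rx": 0, "ry": 0, "rz": 0, "fingers": 1}, {"x": 0, "y": 0, "z": 0, "rx": 0, "ry": 0, "rz": 0, "fingers": 1}, {"x": 0, "y": 0, "z": 0, "rx": 0, "ry": 0, "rz": 0, "fingers": 1}, {"x": 0, "y": 0, "z": 0, "rx": 0, "ry": 0, "rz": 0, "fingers": 1}, {"x": 0, "y": 0, "z": 0, "rx": 0, "ry": 0, "rz": 0, "fingers": 1}, {"x": 0, "y": 0, "z": 0, "rx": 0, "ry": 0, "rz": 0, "fingers": 1}, {"x": 0, "y": 0, "z": 0, "rx": 0, "ry": 0, "rz": 0, "fingers": 1}, {"x": 0, "y": 0, "z": 0, "rx": 0, "ry": 0, "rz": 0, "fingers": 1}, {"x": 0, "y": 0, "z": 0, "rx": 0, "ry": 0, "rz": 0, "fingers": 1}, {"x": 0, "y": 0, "z": 0, "rx": 0, "ry": 0, "rz": 0, "fingers": 1}, {"x": 0, "y": 0, "z": 0, "rx": 0, "ry": 0, "rz": 0, "fingers": 1}, {"x": 0, "y": 0, "z": 0, "rx": 0, "ry": 0, "rz": 0, "fingers": 1}])

```text
time_s: 14.4
tool_pos: [0.5164, 0.3447, 0.0802]
tool_rot: [180.0, -0.1, 51.0]
force: [-0.2, -1.5, 7.7]
grip_width: 0.0004
grasp_force: 3.4
```

Emit:
drive_tool(moves=[{"x": 0, "y": 0, "z": 0, "rx": 0, "ry": 0, "rz": 0, "fingers": 1}, {"x": 0, "y": 0, "z": 0, "rx": 0, "ry": 0, "rz": 0, "fingers": 1}, {"x": 0, "y": 0, "z": 0, "rx": 0, "ry": 0, "rz": 0, "fingers": 1}, {"x": 0, "y": 0, "z": 0, "rx": 0, "ry": 0, "rz": 0, "fingers": 1}, {"x": 0, "y": 0, "z": 0, "rx": 0, "ry": 0, "rz": 0, "fingers": 1}, {"x": 0, "y": 0, "z": 0, "rx": 0, "ry": 0, "rz": 0, "fingers": 1}, {"x": 0, "y": 0, "z": 0, "rx": 0, "ry": 0, "rz": 0, "fingers": 1}, {"x": 0, "y": 0, "z": 0, "rx": 0, "ry": 0, "rz": 0, "fingers": 1}, {"x": 0, "y": 0, "z": 0, "rx": 0, "ry": 0, "rz": 0, "fingers": 1}, {"x": 0, "y": 0, "z": 0, "rx": 0, "ry": 0, "rz": 0, "fingers": 1}])

```text
time_s: 15.65
tool_pos: [0.5164, 0.3447, 0.0803]
tool_rot: [180.0, -0.1, 51.0]
force: [-0.3, -0.8, 6.2]
grip_width: 0.0004
grasp_force: 3.4
```

```bash
python3 -c "
from cell import workorder
print(workorder.sign_off())"
```

```text
the job is handed in; nothing more can be done
None
```

I pulled the drawer out to its stop and held the enabling plate at about half travel (tips at z≈0.072 m, about 7 N) for over 4 s, then handed the job in at about 15.7 s with it still held; sign-off gave no verdict, and nothing touched the stop button or the loose items as far as I could see.

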